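Switch on the interlocked lever bank by feel

ROBOT

A 6-joint arm with a two-finger parallel gripper is mounted at the origin on a cart in front of the work surface, level with it; the furniture and walls round the work are solid. World frame = base frame: x ahead of the robot, y to its left, z up, the work surface at z = 0. Lengths are in m, angles in rad, forces in N, time in s.
With the tool pointing down it reaches from about 0.25 to 0.8 m from the base axis. Payload 3.9 kg.
Tool frame: the origin (TCP) lies between the finger pads; the fingertips stand 19 mm ahead of it and the grasp point (between the pads) is the TCP (arm.finger_overhang is the distance from the TCP to the fingertips, in m); z points along the fingers, y is the line along which they close (so a half turn about z gives the same grasp; the last joint's range is limited). The gripper opens to 85 mm and grips with 20 to 120 N. Pads are 22 mm wide; open, the fingers measure 114 mm over their backs; the gripper's body (76 mm by 85 mm) begins 54 mm behind the grasp point. The pads swing forward as they close: fully open they stand 13 mm farther back than shut.
Start: joints at [1.316, 0.26, -0.138, 1.173, 0, 1.571], TCP at [0.132, 0.508, 0.25] pointing down, gripper open.
Joint ranges: [-2.78, 2.78], [-0.83, 1.72], [-1.28, 1.37], [-1.9, 2.12], [-1.57, 1.48], [-3.14, 3.14]. Speed limits (rad/s): [2.57, 2.57, 3.14, 3.14, 3.14, 3.14].

INTERFACE

Orientations are given as a unit quaternion [w, x, y, z].
In Python, from plant import arm gives the robot as it stands.
- The arm moves only by the shell command python3 -m pendant 'ROWS' [FORCE]. ROWS is JSON, a list of rows, each an object with "hand": the opening, from 0 (shut) to 1 (fully open); "translation": the shift along the tool's x, y, z in units of 0.5 m (1.0 is 0.5 m), a list of three; "yaw": the turn about the tool's z in units of 90 degrees (1.0 is 90 degrees). A call has 1 to 20 rows; each row is the pose to reach, as a shift and turn from the pose commanded when the call began, along the tool's axes at that moment; what a row does not reach only later rows make up. A row lasts 1/12 s, in which the tool goes at most 41.7 mm and 7.16 degrees, less where a joint would pass 70% of its speed; a pose out of reach is approached as far as the arm can. A call with a number of a shift or a turn outside -1 to 1 is refused whole. A call with a gripper value outside its range is refused whole. The fingers move at their own pace and stop on an object; FORCE is the grip in N (left out, the last holds). Time passes only in rows, so rows that repeat a pose let the fingers close. It gives the time, the measured TCP pose, the force, the opening and the grip force at its end, in the units of the state.
- arm.state(): the state, without advancing time (a new reading comes with each control period).
- arm.read_camera(name): name is "scene" or "side" or "wrist"; returns the picture (480x640x3 uint8, red, green, blue); there is no depth.
- arm.get_calibration(name): a dict with "fx", "fy", "cx", "cy" (pixels), "k1" (the pictures are not rectified: a ray, as slopes to the right and down, at radius r is drawn at 1 + k1 r^2 times it, then the intrinsics apply), "extrinsics" (4x4, takes a point from camera to world coordinates). Camera axes: x right, y up, looking along -z (the intrinsics and any distortion apply to the point x, -y, -z); pixel columns grow to the right and rows downward; lengths in m; the calibration is good to about 2 mm. A picture is of the moment at which its call begins: read the wrist's pose just before it. get_calibration takes no time and is no camera call; for the wrist camera it gives the pose at the moment of the call.
- arm.sign_off(): hands the job in; it is judged then, once.
The state is a dict: "time_s": time; "joints": joint angles; "joint_vel": joint speeds; "joint_torque": joint torques, N m; "position": TCP position; "orientation": TCP orientation; "force": force on the tool from outside, world axes, zero at the start; "wrist_torque": the same for the moment, N m; "grip_width": finger opening in m; "grip_force": force on a finger pad.
Only numpy, scipy, OpenCV 4.12 (cv2) and the standard library are available. Lean on these libraries where they do the work, as an engineer would, in place of code of your own. Each camera call takes 0.05 s, during which the arm holds its last target. There are 200 camera calls.

TASK

Switch the bench supply on: throw all three levers of the interlocked switch bank away from you, each fully home against its end stop, and let go. The interlock inside frees the levers only one after another, in an order that is not marked and differs each time, so feel which lever is held; never force a held lever or ram one into its stop, but back off as soon as it resists clearly more than a free one and come back to it later. Leave the things standing round the bank where they are.

Things in the scene. Friction and masses are not known exactly. Their poses are not given: they have to be found in the camera images.
- bank: Grey switch bank, fixed to the table: foot plate 150 x 270 x 5 mm, housing 120 x 250 mm, top at 72 mm, slot rims to 77 mm. Origin: centre of the underside; x axis: the way the levers are thrown, roughly away from the robot; y: left along the row; z up. Three identical levers at y = +70, 0, -70 mm, pivots at x = 0, 60 mm above the table.
- interlock (a point): Centre of the bank's top (origin 72 mm above the table), over the hidden interlock. At first one lever is free; throwing it past about 0.7 rad frees a second, that one the third; the order is dealt anew each time. A held lever moves freely at first, then stops dead at about 0.16 or about 0.36 rad; it may be left there and thrown on once freed.
- lever_left (a joint): Angle of the left lever (+y side of the bank) about its pivot, along the bank's y axis: 0 = leaning 0.42 rad to the bank's -x side (off; starts at 0 to 0.08), 0.84 = leaning 0.42 rad to +x, on its end stop (home). It stays where left. A free lever takes about 3 to 4 N at the knob, 5 to 9 N in the second half of the throw; the end stop or the interlock does not yield.
- shank_left (a joint): Springy bend of the shank of the left lever (+y side of the bank), added to the lever's angle: 0 at rest, positive when the knob is pushed towards +x of the bank. 20 N m per rad at the pivot, so 10 N at the knob bends it 0.048 rad; about 23 N (0.11 rad) overstrains the lever.
- knob_left (a point): Centre of the black barrel knob of the left lever (+y side of the bank): 22 mm across, 32 mm long along the shank, 95 mm from the pivot on a steel shank 9 mm thick. It moves with the lever and the bend of the shank (about 147 mm above the table at either end of the throw, 155 mm in the middle, 77 mm of travel).
- lever_middle (a joint): Angle of the middle lever about its pivot, along the bank's y axis: 0 = leaning 0.42 rad to the bank's -x side (off; starts at 0 to 0.08), 0.84 = leaning 0.42 rad to +x, on its end stop (home). It stays where left. A free lever takes about 3 to 4 N at the knob, 5 to 9 N in the second half of the throw; the end stop or the interlock does not yield.
- shank_middle (a joint): Springy bend of the shank of the middle lever, added to the lever's angle: 0 at rest, positive when the knob is pushed towards +x of the bank. 20 N m per rad at the pivot, so 10 N at the knob bends it 0.048 rad; about 23 N (0.11 rad) overstrains the lever.
- knob_middle (a point): Centre of the black barrel knob of the middle lever: 22 mm across, 32 mm long along the shank, 95 mm from the pivot on a steel shank 9 mm thick. It moves with the lever and the bend of the shank (about 147 mm above the table at either end of the throw, 155 mm in the middle, 77 mm of travel).
- lever_right (a joint): Angle of the right lever (-y side of the bank) about its pivot, along the bank's y axis: 0 = leaning 0.42 rad to the bank's -x side (off; starts at 0 to 0.08), 0.84 = leaning 0.42 rad to +x, on its end stop (home). It stays where left. A free lever takes about 3 to 4 N at the knob, 5 to 9 N in the second half of the throw; the end stop or the interlock does not yield.
- shank_right (a joint): Springy bend of the shank of the right lever (-y side of the bank), added to the lever's angle: 0 at rest, positive when the knob is pushed towards +x of the bank. 20 N m per rad at the pivot, so 10 N at the knob bends it 0.048 rad; about 23 N (0.11 rad) overstrains the lever.
- knob_right (a point): Centre of the black barrel knob of the right lever (-y side of the bank): 22 mm across, 32 mm long along the shank, 95 mm from the pivot on a steel shank 9 mm thick. It moves with the lever and the bend of the shank (about 147 mm above the table at either end of the throw, 155 mm in the middle, 77 mm of travel).
- pattern_weight_1: Grey cast pattern weight with a knob, 72 mm across, 52 mm high, loose on the table in front of the bank. Origin: centre of the underside. A bystander.
- spool_0: Wooden thread spool, 34 mm across, 45 mm high, standing loose in front of the bank. Origin: centre of the underside. A bystander.
- tape_measure: Rolled tailor's tape, 45 mm across, 16 mm high, lying loose in front of the bank. Origin: centre of the underside. A bystander.

How it is judged:
By the outcome, as a careful person would: the job done as asked, in the order asked, and still so for the second after the job is handed in, with the robot touching nothing.
It also fails if it takes over 64 s, if anything falls off the work surface, if the arm or the gripper's body presses on something with over 40 N, if the wrist force passes 120 N, or if a joint passes its speed limit or range.

## Working session

There is one attempt and no reset: what is moved stays moved. The work goes in short steps, Python scripts to look and compute and a shell command to move; the robot and the scene stay as the last step left them, time stands still between calls to the robot, and variables do not carry over. Pictures are saved under pics/ and viewed, at most 10 in all, crops included, and the job is handed in when it is done.

```bash
mkdir -p pics; ls; python3 - <<'E'
from plant import arm
import cv2
print(arm.state())
for n in("scene","side"):
    cv2.imwrite(f"pics/{n}0.png",arm.read_camera(n)[:,:,::-1]); c=arm.get_calibration(n); print(n,c)
E
```

```text
pics
{'time_s': 0.0, 'joints': array([ 1.31605730e+00,  2.60709031e-01, -1.39385736e-01,  1.17270919e+00,
       -2.34340479e-06,  1.57083654e+00]), 'joint_vel': array([ 7.68976743e-05, -4.93694936e-04,  2.99807467e-04, -1.30336154e-03,
       -6.60285170e-04, -6.43061713e-04]), 'joint_torque': array([ 1.97957743e-03, -4.05679750e+01,  2.53921098e+01,  1.89153658e-02,
        7.16771274e-05,  8.01648614e-07]), 'position': array([0.13213192, 0.50742389, 0.24944546]), 'orientation': array([-1.26328035e-04,  1.27045288e-01,  9.91896409e-01, -9.95836970e-04]), 'force': array([-0.1130261 ,  0.17105629, -0.45655285]), 'wrist_torque': array([ 0.03166988,  0.04612436, -0.02144464]), 'grip_force': 0.0, 'grip_width': 0.08552156883259644}
scene {'fx': 566.5257786163082, 'fy': 566.5257786163082, 'cx': 314.5323738201297, 'cy': 245.29060325637488, 'k1': -0.1685435346936587, 'extrinsics': array([[ 0.80447881,  0.30438871, -0.51006014,  0.01238625],
       [-0.5938752 ,  0.42841917, -0.68100607, -0.63668314],
       [ 0.01122899,  0.85076702,  0.52542305,  0.55747873],
       [ 0.        ,  0.        ,  0.        ,  1.        ]])}
side {'fx': 569.0030676552651, 'fy': 569.0030676552651, 'cx': 323.4245282026131, 'cy': 232.78509929924462, 'k1': -0.18365295050064903, 'extrinsics': array([[ 0.92232233,  0.21670841, -0.31993591,  0.18637582],
       [-0.386388  ,  0.52809232, -0.75618967, -0.71574497],
       [ 0.00508303,  0.82107001,  0.57080487,  0.58555349],
       [ 0.        ,  0.        ,  0.        ,  1.        ]])}
```

View pics/scene0.png

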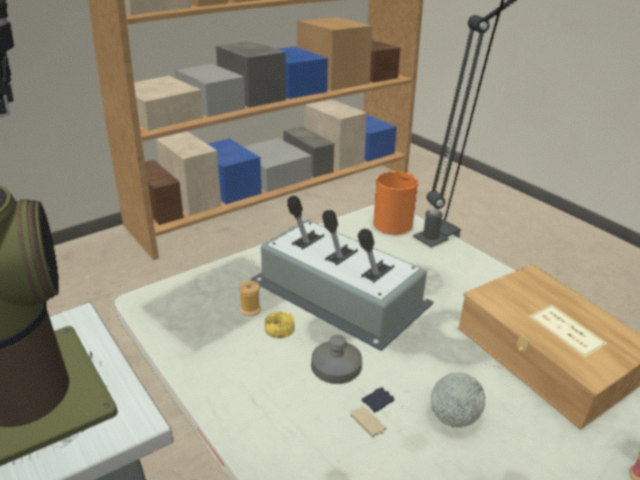

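View pics/side0.png

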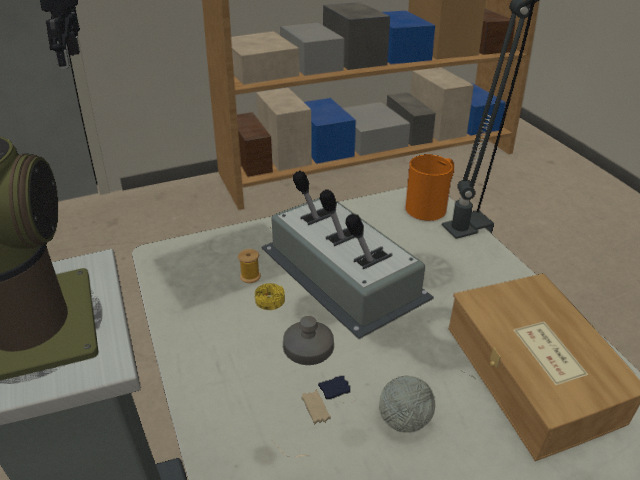

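Both views show the bank with three black knobs leaning towards the robot: scene about (295,206), (331,222), (367,241), side about (302,182), (328,202), (355,226). In the scene view the foot plate corners are near (255,280), (378,340), (432,302). The spool, tape and weight stand in front of the bank.

```bash
cat > h.py <<'E'
from plant import arm
import cv2, numpy as np
def ray(c,p):
    K=np.array([[c['fx'],0,c['cx']],[0,c['fy'],c['cy']],[0,0,1]])
    u=cv2.undistortPoints(np.array([[p]],float),K,np.array([c['k1'],0,0,0]))[0,0]
    E=c['extrinsics']; d=E[:3,:3]@np.array([u[0],-u[1],-1]); return E[:3,3],d/np.linalg.norm(d)
def plane(c,p,z):
    o,d=ray(c,p); return o+d*(z-o[2])/d[2]
def tri(rs):
    A=sum(np.eye(3)-np.outer(d,d) for o,d in rs); b=sum((np.eye(3)-np.outer(d,d))@o for o,d in rs)
    x=np.linalg.solve(A,b); return x,[np.linalg.norm(np.cross(x-o,d)) for o,d in rs]
def knobs(img,guess,r=20,th=50):
    """centroid of dark barrel near each guess (eroded to drop thin shank)"""
    m=(img.max(2)<th).astype(np.uint8); m=cv2.morphologyEx(m,cv2.MORPH_OPEN,np.ones((5,5)))
    n,l,s,ce=cv2.connectedComponentsWithStats(m); out=[]
    for g in guess:
        k=min((i for i in range(1,n) if s[i,4]>40),key=lambda i:np.hypot(*(ce[i]-g))); out.append((ce[k],s[k].tolist()))
    return out
E
python3 - <<'E'
from h import *
C={n:arm.get_calibration(n) for n in("scene","side")}
I={n:cv2.imread(f"pics/{n}0.png") for n in C}
a=knobs(I['scene'],[(295,206),(331,222),(367,241)]); b=knobs(I['side'],[(302,182),(328,202),(355,226)])
P=[]
for x,y in zip(a,b):
    p,e=tri([ray(C['scene'],x[0]),ray(C['side'],y[0])]); P.append(p); print(x[0].round(1),x[1],y[0].round(1),y[1],p.round(4),np.round(e,4))
d=P[0]-P[2]; print("row yaw",np.degrees(np.arctan2(-d[0],d[1])),np.linalg.norm(d))
# foot-plate corners on z=0.005, weights etc
for n,L in (("scene",[(253,280),(378,342),(432,302)]),("side",[(263,249),(360,327),(432,294)])):
    q=[plane(C[n],p,.004) for p in L]; print(n,np.round(q,4).tolist(), np.linalg.norm(q[0]-q[1]),np.linalg.norm(q[2]-q[1]))
    d=q[0]-q[1]; print(np.degrees(np.arctan2(-d[0],d[1])), ((q[0]+q[2])/2).round(4))
E
```

```text
[ 48.2 248.9] [40, 214, 17, 72, 586] [301.  181.6] [293, 172, 16, 21, 257] [-0.0803 -1.4363  1.0114] [0.0099 0.0099]
[ 48.2 248.9] [40, 214, 17, 72, 586] [327.2 202.8] [319, 191, 17, 25, 327] [-0.0555 -1.2682  0.9322] [0.0232 0.0232]
[ 48.2 248.9] [40, 214, 17, 72, 586] [353.5 226.1] [344, 215, 19, 22, 336] [-0.0344 -1.1419  0.8712] [0.0329 0.0329]
row yaw 171.14211487383608 0.3293971248093542
scene [[0.3984, 0.0511, 0.004], [0.4652, -0.1906, 0.004], [0.601, -0.17, 0.004]] 0.25074451403203796 0.13731711790129547
15.45026802611289 [ 0.4997 -0.0595  0.004 ]
side [[0.3972, 0.0491, 0.004], [0.4688, -0.1868, 0.004], [0.6047, -0.1646, 0.004]] 0.24651687492235339 0.13767514057623245
16.898904962263284 [ 0.5009 -0.0578  0.004 ]
```

```bash
python3 - <<'E'
from h import *
C={n:arm.get_calibration(n) for n in("scene","side")}
I={n:cv2.imread(f"pics/{n}0.png") for n in C}
print(I['scene'][205,295],I['scene'][241,367],I['side'][182,302])
b=knobs(I['side'],[(302,182),(328,202),(355,226)])
for th in (62,72,82):
  a=knobs(I['scene'],[(295,206),(331,222),(367,241)],th=th);P=[]
  for x,y in zip(a,b):
    p,e=tri([ray(C['scene'],x[0]),ray(C['side'],y[0])]); P.append(p); print(x[0].round(1),x[1],p.round(4),np.round(e,4), plane(C['scene'],x[0],.149)[:2].round(4),plane(C['side'],y[0],.149)[:2].round(4))
  d=P[0]-P[2]; print("row yaw",np.degrees(np.arctan2(-d[0],d[1])),np.linalg.norm(d))
# table objects, top face corners
for n in C: cv2.imwrite(f"pics/crop_{n}.png",cv2.resize(I[n][150:350,220:440],None,fx=2.7,fy=2.7,interpolation=cv2.INTER_CUBIC)) 
a,b=[cv2.imread(f"pics/crop_{n}.png") for n in C]
cv2.imwrite("pics/both0.png",cv2.resize(np.hstack([a,b]),None,fx=.67,fy=.67))
E
```

```text
[46 49 52] [51 52 55] [18 15 14]
[294.5 205.9] [289, 198, 12, 17, 162] [0.4527 0.0043 0.1487] [0.0001 0.0001] [0.4526 0.0041] [0.4525 0.0036]
[330.3 221.8] [325, 215, 11, 15, 136] [ 0.4652 -0.07    0.1502] [0.0004 0.0004] [ 0.4669 -0.0678] [ 0.4657 -0.069 ]
[366.7 242.7] [362, 238, 10, 11, 94] [ 0.4747 -0.1402  0.1483] [0.0017 0.0017] [ 0.472  -0.1437] [ 0.4753 -0.1384]
row yaw 8.633936582967726 0.14615847764879386
[294.6 206. ] [289, 197, 12, 19, 183] [0.4526 0.0038 0.1489] [0. 0.] [0.4525 0.0038] [0.4525 0.0036]
[329.8 220.4] [324, 212, 12, 19, 191] [ 0.4657 -0.0686  0.1505] [0.0015 0.0015] [ 0.4688 -0.064 ] [ 0.4657 -0.069 ]
[365.9 239.7] [360, 231, 13, 19, 195] [ 0.4753 -0.1383  0.1495] [0.0005 0.0005] [ 0.4765 -0.1368] [ 0.4753 -0.1384]
row yaw 9.08989745072005 0.14393909515822031
[294.5 206.1] [288, 197, 13, 20, 203] [0.4528 0.0044 0.1485] [0. 0.] [0.4522 0.0035] [0.4525 0.0036]
[329.9 220.3] [324, 211, 13, 20, 206] [ 0.4653 -0.0694  0.1511] [0.0015 0.0015] [ 0.4693 -0.0638] [ 0.4657 -0.069 ]
[365.7 239.3] [359, 230, 14, 20, 217] [ 0.4755 -0.1378  0.1495] [0.0008 0.0008] [ 0.477  -0.1359] [ 0.4753 -0.1384]
row yaw 9.07984726257769 0.1440044992514909
```

View pics/crop_scene.png

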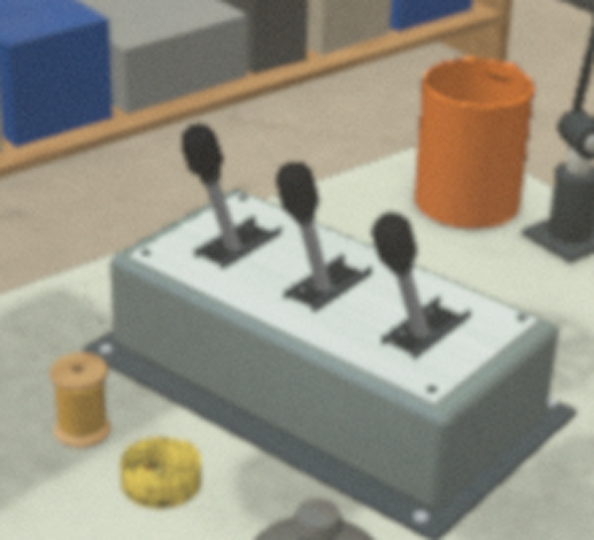

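The enlarged scene view shows the four top-plate screws at crop (145,253), (242,197), (521,317), (431,388). The foot corners are at (90,345), (435,537) and (575,410). I'll take the bank pose from these.

```bash
python3 - <<'E'
from h import *
c=arm.get_calibration("scene")
f=lambda p:(220+(p[0]+.5)/2.7-.5,150+(p[1]+.5)/2.7-.5)
q=np.array([plane(c,f(p),.072) for p in [(145,253),(242,197),(521,317),(431,388)]])
print(q.round(4)); print(q.mean(0))
yaw=lambda d:np.degrees(np.arctan2(d[1],d[0]))
print("x dir",yaw(q[1]-q[0]),yaw(q[2]-q[3]),"y dir-90",yaw(q[0]-q[3])-90,yaw(q[1]-q[2])-90)
g=np.array([plane(c,f(p),.004) for p in [(90,345),(435,537),(575,410)]]);print(g.round(4),yaw(g[0]-g[1])-90,yaw(g[2]-g[1]),(g[0]+g[2])/2, np.linalg.norm(g[0]-g[1]))
E
```

```text
[[ 0.4322  0.0364  0.072 ]
 [ 0.5209  0.0583  0.072 ]
 [ 0.5694 -0.1472  0.072 ]
 [ 0.4814 -0.1677  0.072 ]]
[ 0.50098476 -0.05504396  0.072     ]
x dir 13.873082954114846 13.137360980513025 y dir-90 13.563584546978547 13.286009344037879
[[ 0.4023  0.0575  0.004 ]
 [ 0.4589 -0.2038  0.004 ]
 [ 0.6027 -0.1698  0.004 ]] 12.223485486613157 13.280522729004575 [ 0.50253181 -0.05616584  0.004     ] 0.2673063087229763
```

View pics/crop_side.png

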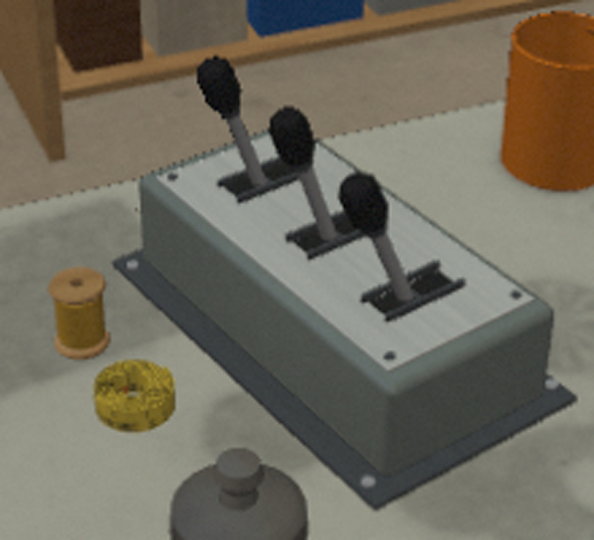

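```bash
python3 -m pendant '[{"hand":0,"translation":[-0.78,-0.86,0],"yaw":-0.31},{"hand":0,"translation":[-0.78,-0.86,0],"yaw":-0.31},{"hand":0,"translation":[-0.78,-0.86,0],"yaw":-0.31},{"hand":0,"translation":[-0.78,-0.86,0],"yaw":-0.31},{"hand":0,"translation":[-0.78,-0.86,0],"yaw":-0.31},{"hand":0,"translation":[-0.78,-0.86,0],"yaw":-0.31},{"hand":0,"translation":[-0.78,-0.86,0],"yaw":-0.31},{"hand":0,"translation":[-0.78,-0.86,0],"yaw":-0.31},{"hand":0,"translation":[-0.78,-0.86,0],"yaw":-0.31},{"hand":0,"translation":[-0.78,-0.86,0],"yaw":-0.31},{"hand":0,"translation":[-0.78,-0.86,0],"yaw":-0.31},{"hand":0,"translation":[-0.78,-0.86,0],"yaw":-0.31},{"hand":0,"translation":[-0.78,-0.86,0],"yaw":-0.31},{"hand":0,"translation":[-0.78,-0.86,0],"yaw":-0.31},{"hand":0,"translation":[-0.78,-0.86,0],"yaw":-0.31},{"hand":0,"translation":[-0.78,-0.86,0],"yaw":-0.31},{"hand":0,"translation":[-0.78,-0.86,0],"yaw":-0.31},{"hand":0,"translation":[-0.78,-0.86,0],"yaw":-0.31},{"hand":0,"translation":[-0.78,-0.86,0],"yaw":-0.31},{"hand":0,"translation":[-0.78,-0.86,0],"yaw":-0.31}]' 20
cat > b.py <<'E'
from h import *
from scipy.spatial.transform import Rotation as R
s=arm.state(); q=s['orientation']; M=R.from_quat([q[1],q[2],q[3],q[0]]).as_matrix()
a=np.radians(13.4); u=np.array([np.cos(a),np.sin(a),0]); v=np.array([-u[1],u[0],0])
d=s['position']-[.501,-.055,0]
print("t",round(s['time_s'],2),"bank xyz mm",np.round([d@u*1e3,d@v*1e3,d[2]*1e3],1),"F bank",np.round([s['force']@u,s['force']@v,s['force'][2]],2),"push dir deg",round(np.degrees(np.arctan2(-M[1,0],-M[0,0])),2),"tilt",M[:,2].round(3),"w",round(s['grip_width'],4))
E
python3 b.py
```

```text
time_s: 1.77
position: [0.4007, -0.0051, 0.2503]
orientation: [-0.0, -0.117, 0.993, 0.0]
force: [0.6, 0.1, -0.1]
grip_width: -0.0001
grip_force: 0.0
t 1.77 bank xyz mm [-86.   71.8 250.3] F bank [ 0.64 -0.08 -0.13] push dir deg 13.46 tilt [-0.  0. -1.] w -0.0001
```

```bash
python3 -m pendant '[{"hand":0,"translation":[0,-0.004,0.212],"yaw":0},{"hand":0,"translation":[0,-0.004,0.212],"yaw":0},{"hand":0,"translation":[0,-0.004,0.212],"yaw":0},{"hand":0,"translation":[0,-0.004,0.212],"yaw":0},{"hand":0,"translation":[0,-0.004,0.212],"yaw":0}]' >/dev/null; python3 b.py; python3 -c "
from h import *
cv2.imwrite('pics/side1.png',arm.read_camera('side')[120:350,200:480,::-1])"
```

```text
t 2.18 bank xyz mm [-86.7  69.5 143.9] F bank [ 0.51 -0.33  0.68] push dir deg 13.4 tilt [-0.003  0.    -1.   ] w 0.0002
```

View pics/side1.png

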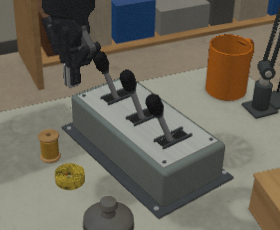

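The gripper stands shut behind the left knob, near (75,70) in the crop. I'll add a force guard between the small moves.

```bash
cat >> b.py <<'E'
import sys
if len(sys.argv)>1 and -s['force']@u>float(sys.argv[1]): print("STOP"); sys.exit(1)
E
A='python3 b.py'
python3 -m pendant '[{"hand":0,"translation":[-0.014,0,0],"yaw":0},{"hand":0,"translation":[-0.026,0,0],"yaw":0},{"hand":0,"translation":[-0.026,0,0],"yaw":0}]' >/dev/null; $A 2 &&
python3 -m pendant '[{"hand":0,"translation":[-0.006,0,0],"yaw":0},{"hand":0,"translation":[-0.006,0,0],"yaw":0}]' >/dev/null && $A 2 &&
python3 -m pendant '[{"hand":0,"translation":[-0.006,0,0],"yaw":0},{"hand":0,"translation":[-0.006,0,0],"yaw":0}]' >/dev/null && $A 2 &&
python3 -m pendant '[{"hand":0,"translation":[-0.006,0,0],"yaw":0},{"hand":0,"translation":[-0.006,0,0],"yaw":0}]' >/dev/null && $A 2 &&
python3 -m pendant '[{"hand":0,"translation":[-0.006,0,0],"yaw":0},{"hand":0,"translation":[-0.006,0,0],"yaw":0}]' >/dev/null && $A 2 &&
python3 -m pendant '[{"hand":0,"translation":[-0.006,0,0],"yaw":0},{"hand":0,"translation":[-0.006,0,0],"yaw":0}]' >/dev/null && $A 2
```

```text
t 2.48 bank xyz mm [-69.1  67.9 146.2] F bank [0.11 0.39 0.14] push dir deg 13.33 tilt [ 0.006  0.    -1.   ] w -0.0001
t 2.65 bank xyz mm [-68.4  68.2 145. ] F bank [0.19 0.19 1.34] push dir deg 13.31 tilt [ 0.002 -0.    -1.   ] w -0.0001
t 2.82 bank xyz mm [-66.1  68.2 144.5] F bank [ 0.83 -0.48 -0.1 ] push dir deg 13.3 tilt [ 0.001  0.    -1.   ] w -0.0001
t 2.98 bank xyz mm [-63.2  68.3 144.3] F bank [ 0.03 -0.32  0.22] push dir deg 13.3 tilt [ 0.  0. -1.] w 0.0001
t 3.15 bank xyz mm [-60.1  68.3 144.3] F bank [ 0.38 -0.62  0.9 ] push dir deg 13.3 tilt [ 0.001  0.    -1.   ] w 0.0003
t 3.32 bank xyz mm [-57.8  68.4 144.2] F bank [-2.   0.1  0.2] push dir deg 13.3 tilt [-0.001 -0.    -1.   ] w 0.0002
STOP
```

```bash
A='python3 b.py'
python3 -m pendant '[{"hand":0,"translation":[-0.006,0,0],"yaw":0},{"hand":0,"translation":[-0.006,0,0],"yaw":0}]' >/dev/null; $A 6.5 &&
python3 -m pendant '[{"hand":0,"translation":[-0.006,0,0],"yaw":0},{"hand":0,"translation":[-0.006,0,0],"yaw":0}]' >/dev/null && $A 6.5 &&
python3 -m pendant '[{"hand":0,"translation":[-0.006,0,0],"yaw":0},{"hand":0,"translation":[-0.006,0,0],"yaw":0}]' >/dev/null && $A 6.5 &&
python3 -m pendant '[{"hand":0,"translation":[-0.006,0,0],"yaw":0},{"hand":0,"translation":[-0.006,0,0],"yaw":0}]' >/dev/null && $A 6.5 &&
python3 -m pendant '[{"hand":0,"translation":[-0.006,0,0],"yaw":0},{"hand":0,"translation":[-0.006,0,0],"yaw":0}]' >/dev/null && $A 6.5 &&
python3 -m pendant '[{"hand":0,"translation":[-0.006,0,0],"yaw":0},{"hand":0,"translation":[-0.006,0,0],"yaw":0}]' >/dev/null && $A 6.5 &&
python3 -m pendant '[{"hand":0,"translation":[-0.006,0,0],"yaw":0},{"hand":0,"translation":[-0.006,0,0],"yaw":0}]' >/dev/null && $A 6.5 &&
python3 -m pendant '[{"hand":0,"translation":[-0.006,0,0],"yaw":0},{"hand":0,"translation":[-0.006,0,0],"yaw":0}]' >/dev/null && $A 6.5 &&
python3 -m pendant '[{"hand":0,"translation":[-0.006,0,0],"yaw":0},{"hand":0,"translation":[-0.006,0,0],"yaw":0}]' >/dev/null && $A 6.5 &&
python3 -m pendant '[{"hand":0,"translation":[-0.006,0,0],"yaw":0},{"hand":0,"translation":[-0.006,0,0],"yaw":0}]' >/dev/null && $A 6.5 &&
python3 -m pendant '[{"hand":0,"translation":[-0.006,0,0],"yaw":0},{"hand":0,"translation":[-0.006,0,0],"yaw":0}]' >/dev/null && $A 6.5
```

```text
t 3.48 bank xyz mm [-55.9  68.5 144. ] F bank [-4.98  0.09  2.41] push dir deg 13.3 tilt [-0.003 -0.    -1.   ] w 0.0
t 3.65 bank xyz mm [-52.7  68.5 144.1] F bank [-5.09  1.02  2.66] push dir deg 13.3 tilt [-0.002 -0.    -1.   ] w 0.0001
t 3.82 bank xyz mm [-49.2  68.5 144.2] F bank [-4.37  0.36  3.33] push dir deg 13.3 tilt [-0.001 -0.    -1.   ] w -0.0
t 3.98 bank xyz mm [-45.8  68.4 144.3] F bank [-3.39  1.31  2.72] push dir deg 13.31 tilt [-0.  0. -1.] w 0.0
t 4.15 bank xyz mm [-42.6  68.4 144.3] F bank [-4.07 -0.2   1.8 ] push dir deg 13.31 tilt [-0.  0. -1.] w 0.0003
t 4.32 bank xyz mm [-39.4  68.3 144.3] F bank [-3.58  0.73  2.41] push dir deg 13.31 tilt [ 0.  0. -1.] w -0.0
t 4.48 bank xyz mm [-36.2  68.3 144.4] F bank [-3.88 -0.07  3.16] push dir deg 13.31 tilt [ 0.001  0.    -1.   ] w -0.0
t 4.65 bank xyz mm [-33.   68.2 144.3] F bank [-3.31  0.68  2.6 ] push dir deg 13.31 tilt [ 0.001  0.    -1.   ] w 0.0002
t 4.82 bank xyz mm [-29.9  68.2 144.4] F bank [-4.35  0.54  1.54] push dir deg 13.3 tilt [ 0.001  0.    -1.   ] w 0.0
t 4.98 bank xyz mm [-27.   68.2 144.4] F bank [-4.48 -0.17  2.31] push dir deg 13.3 tilt [ 0.001  0.    -1.   ] w 0.0
t 5.15 bank xyz mm [-25.1  68.3 144.2] F bank [-6.49 -0.73  3.25] push dir deg 13.3 tilt [-0.001 -0.001 -1.   ] w -0.0
```

```bash
A='python3 b.py'
python3 -m pendant '[{"hand":0,"translation":[-0.004,0,0],"yaw":0},{"hand":0,"translation":[-0.004,0,0],"yaw":0},{"hand":0,"translation":[-0.004,0,0],"yaw":0}]' >/dev/null; $A 10
```

```text
t 5.4 bank xyz mm [-24.2  68.3 144.1] F bank [-6.76  0.58  4.41] push dir deg 13.29 tilt [-0.003 -0.001 -1.   ] w -0.0
```

```bash
A='python3 b.py'
python3 -m pendant '[{"hand":0,"translation":[-0.004,0,0],"yaw":0},{"hand":0,"translation":[-0.004,0,0],"yaw":0},{"hand":0,"translation":[-0.004,0,0],"yaw":0},{"hand":0,"translation":[-0.004,0,0],"yaw":0}]' >/dev/null; $A 10
```

```text
t 5.73 bank xyz mm [-23.1  68.3 144. ] F bank [-8.74 -0.59  6.12] push dir deg 13.28 tilt [-0.005 -0.001 -1.   ] w 0.0001
```

```bash
A='python3 b.py'
python3 -m pendant '[{"hand":0,"translation":[0.06,0,0],"yaw":0},{"hand":0,"translation":[0.12,0,0],"yaw":0},{"hand":0,"translation":[0.12,0,0],"yaw":0},{"hand":0,"translation":[0.12,-0.07,0],"yaw":0},{"hand":0,"translation":[0.12,-0.14,0],"yaw":0},{"hand":0,"translation":[0.12,-0.14,0],"yaw":0},{"hand":0,"translation":[0.1,-0.14,0],"yaw":0},{"hand":0,"translation":[0.086,-0.14,0],"yaw":0},{"hand":0,"translation":[0.086,-0.14,0],"yaw":0},{"hand":0,"translation":[0.086,-0.14,0],"yaw":0}]' >/dev/null; $A 2 &&
python3 -m pendant '[{"hand":0,"translation":[-0.006,0,0],"yaw":0},{"hand":0,"translation":[-0.006,0,0],"yaw":0}]' >/dev/null && $A 6.5 &&
python3 -m pendant '[{"hand":0,"translation":[-0.006,0,0],"yaw":0},{"hand":0,"translation":[-0.006,0,0],"yaw":0}]' >/dev/null && $A 6.5 &&
python3 -m pendant '[{"hand":0,"translation":[-0.006,0,0],"yaw":0},{"hand":0,"translation":[-0.006,0,0],"yaw":0}]' >/dev/null && $A 6.5 &&
python3 -m pendant '[{"hand":0,"translation":[-0.006,0,0],"yaw":0},{"hand":0,"translation":[-0.006,0,0],"yaw":0}]' >/dev/null && $A 6.5 &&
python3 -m pendant '[{"hand":0,"translation":[-0.006,0,0],"yaw":0},{"hand":0,"translation":[-0.006,0,0],"yaw":0}]' >/dev/null && $A 6.5 &&
python3 -m pendant '[{"hand":0,"translation":[-0.006,0,0],"yaw":0},{"hand":0,"translation":[-0.006,0,0],"yaw":0}]' >/dev/null && $A 6.5 &&
python3 -m pendant '[{"hand":0,"translation":[-0.006,0,0],"yaw":0},{"hand":0,"translation":[-0.006,0,0],"yaw":0}]' >/dev/null && $A 6.5 &&
python3 -m pendant '[{"hand":0,"translation":[-0.006,0,0],"yaw":0},{"hand":0,"translation":[-0.006,0,0],"yaw":0}]' >/dev/null && $A 6.5 &&
python3 -m pendant '[{"hand":0,"translation":[-0.006,0,0],"yaw":0},{"hand":0,"translation":[-0.006,0,0],"yaw":0}]' >/dev/null && $A 6.5 &&
python3 -m pendant '[{"hand":0,"translation":[-0.006,0,0],"yaw":0},{"hand":0,"translation":[-0.006,0,0],"yaw":0}]' >/dev/null && $A 6.5 &&
python3 -m pendant '[{"hand":0,"translation":[-0.006,0,0],"yaw":0},{"hand":0,"translation":[-0.006,0,0],"yaw":0}]' >/dev/null && $A 6.5
```

```text
t 6.57 bank xyz mm [-62.7  -0.9 144.2] F bank [-0.24  0.19 -0.25] push dir deg 13.42 tilt [ 0.  0. -1.] w 0.0001
t 6.73 bank xyz mm [-60.3  -1.  144.3] F bank [-0.03 -0.59 -0.42] push dir deg 13.38 tilt [ 0.  0. -1.] w 0.0001
t 6.9 bank xyz mm [-57.8  -1.2 144.3] F bank [-1.19  0.48  0.21] push dir deg 13.34 tilt [-0.001  0.    -1.   ] w -0.0
t 7.07 bank xyz mm [-56.   -1.3 144.1] F bank [-5.75  0.7   1.87] push dir deg 13.3 tilt [-0.003 -0.    -1.   ] w -0.0001
t 7.23 bank xyz mm [-52.9  -1.4 144.1] F bank [-5.37  1.53  2.91] push dir deg 13.29 tilt [-0.002 -0.    -1.   ] w 0.0001
t 7.4 bank xyz mm [-49.4  -1.5 144.2] F bank [-3.64  1.12  2.91] push dir deg 13.29 tilt [-0.001 -0.    -1.   ] w -0.0001
t 7.57 bank xyz mm [-46.1  -1.6 144.3] F bank [-3.5   1.32  2.99] push dir deg 13.3 tilt [-0.001  0.    -1.   ] w 0.0001
t 7.73 bank xyz mm [-42.8  -1.7 144.3] F bank [-4.27  0.96  2.42] push dir deg 13.3 tilt [-0.  0. -1.] w -0.0001
t 7.9 bank xyz mm [-39.6  -1.7 144.3] F bank [-3.4   0.39  1.16] push dir deg 13.3 tilt [ 0.  0. -1.] w -0.0
t 8.07 bank xyz mm [-36.3  -1.8 144.4] F bank [-3.82 -0.18  1.78] push dir deg 13.31 tilt [ 0.001  0.    -1.   ] w -0.0001
t 8.23 bank xyz mm [-33.2  -1.8 144.3] F bank [-3.57  0.62  2.37] push dir deg 13.31 tilt [ 0.001  0.    -1.   ] w -0.0002
t 8.4 bank xyz mm [-30.1  -1.8 144.4] F bank [-3.2   0.18  2.97] push dir deg 13.31 tilt [ 0.001  0.    -1.   ] w 0.0001
```

```bash
A='python3 b.py'
python3 -m pendant '[{"hand":0,"translation":[-0.006,0,0],"yaw":0},{"hand":0,"translation":[-0.006,0,0],"yaw":0}]' >/dev/null; $A 6.5 &&
python3 -m pendant '[{"hand":0,"translation":[-0.006,0,0],"yaw":0},{"hand":0,"translation":[-0.006,0,0],"yaw":0}]' >/dev/null && $A 8 &&
python3 -m pendant '[{"hand":0,"translation":[-0.004,0,0],"yaw":0},{"hand":0,"translation":[-0.004,0,0],"yaw":0},{"hand":0,"translation":[-0.004,0,0],"yaw":0}]' >/dev/null && $A 8 &&
python3 -m pendant '[{"hand":0,"translation":[-0.004,0,0],"yaw":0},{"hand":0,"translation":[-0.004,0,0],"yaw":0},{"hand":0,"translation":[-0.004,0,0],"yaw":0}]' >/dev/null && $A 8
```

```text
t 8.57 bank xyz mm [-27.1  -1.8 144.4] F bank [-2.9  -0.11  2.26] push dir deg 13.31 tilt [ 0.001 -0.    -1.   ] w 0.0002
t 8.73 bank xyz mm [-24.2  -1.8 144.4] F bank [-3.52  0.51  2.79] push dir deg 13.31 tilt [ 0.001 -0.    -1.   ] w 0.0001
t 8.98 bank xyz mm [-22.6  -1.7 144.3] F bank [-4.01 -0.64  2.37] push dir deg 13.3 tilt [ 0. -0. -1.] w -0.0004
t 9.23 bank xyz mm [-21.3  -1.7 144.3] F bank [-5.53 -0.26  3.87] push dir deg 13.3 tilt [-0.001 -0.    -1.   ] w -0.0002
```

```bash
A='python3 b.py'
python3 -m pendant '[{"hand":0,"translation":[-0.004,0,0],"yaw":0},{"hand":0,"translation":[-0.004,0,0],"yaw":0},{"hand":0,"translation":[-0.004,0,0],"yaw":0}]' >/dev/null; $A 9 &&
python3 -m pendant '[{"hand":0,"translation":[-0.004,0,0],"yaw":0},{"hand":0,"translation":[-0.004,0,0],"yaw":0},{"hand":0,"translation":[-0.004,0,0],"yaw":0}]' >/dev/null && $A 9 &&
python3 -m pendant '[{"hand":0,"translation":[-0.004,0,0],"yaw":0},{"hand":0,"translation":[-0.004,0,0],"yaw":0},{"hand":0,"translation":[-0.004,0,0],"yaw":0}]' >/dev/null && $A 9 
```

```text
t 9.48 bank xyz mm [-19.6  -1.7 144.2] F bank [-5.02 -0.76  4.58] push dir deg 13.29 tilt [-0.002 -0.    -1.   ] w 0.0
t 9.73 bank xyz mm [-17.7  -1.7 144.2] F bank [-5.31  0.01  4.12] push dir deg 13.29 tilt [-0.002 -0.    -1.   ] w -0.0001
t 9.98 bank xyz mm [-15.7  -1.7 144.2] F bank [-6.11 -1.12  3.8 ] push dir deg 13.29 tilt [-0.002 -0.    -1.   ] w 0.0001
```

```bash
A='python3 b.py'
python3 -m pendant '[{"hand":0,"translation":[-0.006,0,0],"yaw":0},{"hand":0,"translation":[-0.006,0,0],"yaw":0}]' >/dev/null; $A 10 &&
python3 -m pendant '[{"hand":0,"translation":[-0.006,0,0],"yaw":0},{"hand":0,"translation":[-0.006,0,0],"yaw":0}]' >/dev/null && $A 10 &&
python3 -m pendant '[{"hand":0,"translation":[-0.006,0,0],"yaw":0},{"hand":0,"translation":[-0.006,0,0],"yaw":0}]' >/dev/null && $A 10 &&
python3 -m pendant '[{"hand":0,"translation":[-0.006,0,0],"yaw":0},{"hand":0,"translation":[-0.006,0,0],"yaw":0}]' >/dev/null && $A 10 &&
python3 -m pendant '[{"hand":0,"translation":[-0.006,0,0],"yaw":0},{"hand":0,"translation":[-0.006,0,0],"yaw":0}]' >/dev/null && $A 10 &&
python3 -m pendant '[{"hand":0,"translation":[-0.006,0,0],"yaw":0},{"hand":0,"translation":[-0.006,0,0],"yaw":0}]' >/dev/null && $A 10 &&
python3 -m pendant '[{"hand":0,"translation":[-0.006,0,0],"yaw":0},{"hand":0,"translation":[-0.006,0,0],"yaw":0}]' >/dev/null && $A 10
```

```text
t 10.15 bank xyz mm [-12.5  -1.7 144.1] F bank [-5.6  -0.12  3.62] push dir deg 13.29 tilt [-0.002 -0.    -1.   ] w -0.0001
t 10.32 bank xyz mm [ -9.5  -1.7 144.1] F bank [-5.6  -0.67  2.41] push dir deg 13.29 tilt [-0.002 -0.    -1.   ] w -0.0002
t 10.48 bank xyz mm [ -6.6  -1.6 143.9] F bank [-5.23 -0.35  2.99] push dir deg 13.29 tilt [-0.002 -0.    -1.   ] w 0.0003
t 10.65 bank xyz mm [ -3.8  -1.6 143.8] F bank [-5.52 -1.23  2.76] push dir deg 13.3 tilt [-0.003 -0.    -1.   ] w 0.0002
t 10.82 bank xyz mm [ -1.1  -1.6 143.5] F bank [-5.76 -0.44  0.63] push dir deg 13.29 tilt [-0.003 -0.    -1.   ] w -0.0002
t 10.98 bank xyz mm [  1.5  -1.5 143.2] F bank [-5.79  0.01  0.17] push dir deg 13.29 tilt [-0.004 -0.001 -1.   ] w 0.0002
t 11.15 bank xyz mm [  4.   -1.5 142.8] F bank [-5.67 -1.52 -0.67] push dir deg 13.28 tilt [-0.005 -0.001 -1.   ] w 0.0001
```

```bash
A='python3 b.py'
python3 -m pendant '[{"hand":0,"translation":[-0.006,0,0],"yaw":0},{"hand":0,"translation":[-0.006,0,0],"yaw":0}]' >/dev/null; $A 9 &&
python3 -m pendant '[{"hand":0,"translation":[-0.006,0,0],"yaw":0},{"hand":0,"translation":[-0.006,0,0],"yaw":0}]' >/dev/null && $A 9 &&
python3 -m pendant '[{"hand":0,"translation":[-0.004,0,0],"yaw":0},{"hand":0,"translation":[-0.004,0,0],"yaw":0}]' >/dev/null && $A 9 &&
python3 -m pendant '[{"hand":0,"translation":[-0.004,0,0],"yaw":0},{"hand":0,"translation":[-0.004,0,0],"yaw":0}]' >/dev/null && $A 9 &&
python3 -m pendant '[{"hand":0,"translation":[-0.004,0,0],"yaw":0},{"hand":0,"translation":[-0.004,0,0],"yaw":0}]' >/dev/null && $A 9 &&
python3 -m pendant '[{"hand":0,"translation":[-0.004,0,0],"yaw":0},{"hand":0,"translation":[-0.004,0,0],"yaw":0}]' >/dev/null && $A 9
```

```text
t 11.32 bank xyz mm [  6.4  -1.4 142.4] F bank [-7.67 -2.08 -1.93] push dir deg 13.28 tilt [-0.007 -0.001 -1.   ] w 0.0003
t 11.48 bank xyz mm [  8.8  -1.3 142.1] F bank [-7.1  -1.73 -3.03] push dir deg 13.27 tilt [-0.008 -0.001 -1.   ] w -0.0001
t 11.65 bank xyz mm [ 10.3  -1.3 141.9] F bank [-7.52 -1.08 -3.64] push dir deg 13.27 tilt [-0.009 -0.001 -1.   ] w 0.0
t 11.82 bank xyz mm [ 12.1  -1.2 141.8] F bank [-7.98 -1.85 -3.82] push dir deg 13.27 tilt [-0.009 -0.001 -1.   ] w -0.0
t 11.98 bank xyz mm [ 13.9  -1.  141.8] F bank [-9.26 -0.18 -3.87] push dir deg 13.28 tilt [-0.01  -0.001 -1.   ] w -0.0001
STOP
```

```bash
A='python3 b.py'
python3 -m pendant '[{"hand":0,"translation":[-0.003,0,0],"yaw":0},{"hand":0,"translation":[-0.003,0,0],"yaw":0}]' >/dev/null; $A 10.5 &&
python3 -m pendant '[{"hand":0,"translation":[-0.003,0,0],"yaw":0},{"hand":0,"translation":[-0.003,0,0],"yaw":0}]' >/dev/null && $A 10.5 &&
python3 -m pendant '[{"hand":0,"translation":[-0.003,0,0],"yaw":0},{"hand":0,"translation":[-0.003,0,0],"yaw":0}]' >/dev/null && $A 10.5
```

```text
t 12.15 bank xyz mm [ 15.   -0.9 141.7] F bank [-9.35 -0.75 -2.17] push dir deg 13.27 tilt [-0.011 -0.001 -1.   ] w -0.0003
t 12.32 bank xyz mm [ 15.6  -0.9 141.5] F bank [-11.92  -0.43  -2.8 ] push dir deg 13.27 tilt [-0.012 -0.001 -1.   ] w -0.0001
STOP
```

```bash
A='python3 b.py'
python3 -m pendant '[{"hand":0,"translation":[-0.003,0,0],"yaw":0},{"hand":0,"translation":[-0.003,0,0],"yaw":0},{"hand":0,"translation":[-0.003,0,0],"yaw":0}]' >/dev/null; $A 18
python3 -m pendant '[{"hand":0,"translation":[0.06,0,0],"yaw":0},{"hand":0,"translation":[0.12,0,0],"yaw":0},{"hand":0,"translation":[0.2,0,0],"yaw":0},{"hand":0,"translation":[0.2,0,0],"yaw":0},{"hand":0,"translation":[0.2,0.07,0],"yaw":0},{"hand":0,"translation":[0.2,0.14,0],"yaw":0},{"hand":0,"translation":[0.2,0.14,0],"yaw":0},{"hand":0,"translation":[0.15,0.14,0],"yaw":0},{"hand":0,"translation":[0.13,0.14,0],"yaw":0},{"hand":0,"translation":[0.13,0.14,0],"yaw":0},{"hand":0,"translation":[0.13,0.14,0],"yaw":0}]' >/dev/null; $A 2
```

```text
t 12.57 bank xyz mm [ 16.1  -0.8 141.4] F bank [-12.66  -0.79  -1.21] push dir deg 13.26 tilt [-0.014 -0.002 -1.   ] w 0.0002
t 13.48 bank xyz mm [-41.2  68.  144.3] F bank [ 0.23 -0.54  0.27] push dir deg 13.31 tilt [ 0.001  0.    -1.   ] w -0.0001
```

```bash
A='python3 b.py'
python3 -m pendant '[{"hand":0,"translation":[-0.016,0,0],"yaw":0},{"hand":0,"translation":[-0.016,0,0],"yaw":0}]' >/dev/null; $A 5 &&
python3 -m pendant '[{"hand":0,"translation":[-0.006,0,0],"yaw":0},{"hand":0,"translation":[-0.006,0,0],"yaw":0}]' >/dev/null && $A 6 &&
python3 -m pendant '[{"hand":0,"translation":[-0.006,0,0],"yaw":0},{"hand":0,"translation":[-0.006,0,0],"yaw":0}]' >/dev/null && $A 6 &&
python3 -m pendant '[{"hand":0,"translation":[-0.006,0,0],"yaw":0},{"hand":0,"translation":[-0.006,0,0],"yaw":0}]' >/dev/null && $A 7 &&
python3 -m pendant '[{"hand":0,"translation":[-0.006,0,0],"yaw":0},{"hand":0,"translation":[-0.006,0,0],"yaw":0}]' >/dev/null && $A 7 &&
python3 -m pendant '[{"hand":0,"translation":[-0.004,0,0],"yaw":0},{"hand":0,"translation":[-0.004,0,0],"yaw":0}]' >/dev/null && $A 8 &&
python3 -m pendant '[{"hand":0,"translation":[-0.004,0,0],"yaw":0},{"hand":0,"translation":[-0.004,0,0],"yaw":0}]' >/dev/null && $A 8 &&
python3 -m pendant '[{"hand":0,"translation":[-0.004,0,0],"yaw":0},{"hand":0,"translation":[-0.004,0,0],"yaw":0}]' >/dev/null && $A 8
```

```text
t 13.65 bank xyz mm [-33.3  67.9 144.3] F bank [ 1.06 -0.22  0.21] push dir deg 13.26 tilt [ 0.001  0.    -1.   ] w 0.0
t 13.82 bank xyz mm [-30.9  68.  144.3] F bank [-0.24 -0.26 -0.61] push dir deg 13.27 tilt [ 0.  0. -1.] w -0.0
t 13.98 bank xyz mm [-28.   68.2 144.3] F bank [ 0.45  0.26 -0.95] push dir deg 13.29 tilt [ 0.  0. -1.] w 0.0002
t 14.15 bank xyz mm [-26.2  68.3 144.1] F bank [-3.86 -0.09  3.05] push dir deg 13.29 tilt [-0.002 -0.001 -1.   ] w -0.0005
t 14.32 bank xyz mm [-24.4  68.3 144. ] F bank [-7.29 -0.58  5.38] push dir deg 13.29 tilt [-0.004 -0.001 -1.   ] w -0.0001
STOP
```

```bash
A='python3 b.py'
python3 -m pendant '[{"hand":0,"translation":[0.06,0,0],"yaw":0},{"hand":0,"translation":[0.13,0,0],"yaw":0},{"hand":0,"translation":[0.13,0,0],"yaw":0},{"hand":0,"translation":[0.13,-0.08,0],"yaw":0},{"hand":0,"translation":[0.13,-0.16,0],"yaw":0},{"hand":0,"translation":[0.13,-0.24,0],"yaw":0},{"hand":0,"translation":[0.13,-0.278,0],"yaw":0},{"hand":0,"translation":[0.13,-0.278,0],"yaw":0},{"hand":0,"translation":[0.09,-0.278,0],"yaw":0},{"hand":0,"translation":[0.09,-0.278,0],"yaw":0},{"hand":0,"translation":[0.09,-0.278,0],"yaw":0}]' >/dev/null; $A 2 &&
python3 -m pendant '[{"hand":0,"translation":[-0.008,0,0],"yaw":0},{"hand":0,"translation":[-0.008,0,0],"yaw":0}]' >/dev/null && $A 5.5 &&
python3 -m pendant '[{"hand":0,"translation":[-0.006,0,0],"yaw":0},{"hand":0,"translation":[-0.006,0,0],"yaw":0}]' >/dev/null && $A 6.5 &&
python3 -m pendant '[{"hand":0,"translation":[-0.006,0,0],"yaw":0},{"hand":0,"translation":[-0.006,0,0],"yaw":0}]' >/dev/null && $A 6.5 &&
python3 -m pendant '[{"hand":0,"translation":[-0.006,0,0],"yaw":0},{"hand":0,"translation":[-0.006,0,0],"yaw":0}]' >/dev/null && $A 6.5 &&
python3 -m pendant '[{"hand":0,"translation":[-0.006,0,0],"yaw":0},{"hand":0,"translation":[-0.006,0,0],"yaw":0}]' >/dev/null && $A 6.5 &&
python3 -m pendant '[{"hand":0,"translation":[-0.006,0,0],"yaw":0},{"hand":0,"translation":[-0.006,0,0],"yaw":0}]' >/dev/null && $A 6.5 &&
python3 -m pendant '[{"hand":0,"translation":[-0.006,0,0],"yaw":0},{"hand":0,"translation":[-0.006,0,0],"yaw":0}]' >/dev/null && $A 6.5 &&
python3 -m pendant '[{"hand":0,"translation":[-0.006,0,0],"yaw":0},{"hand":0,"translation":[-0.006,0,0],"yaw":0}]' >/dev/null && $A 6.5 &&
python3 -m pendant '[{"hand":0,"translation":[-0.006,0,0],"yaw":0},{"hand":0,"translation":[-0.006,0,0],"yaw":0}]' >/dev/null && $A 6.5 &&
python3 -m pendant '[{"hand":0,"translation":[-0.006,0,0],"yaw":0},{"hand":0,"translation":[-0.006,0,0],"yaw":0}]' >/dev/null && $A 6.5 &&
python3 -m pendant '[{"hand":0,"translation":[-0.006,0,0],"yaw":0},{"hand":0,"translation":[-0.006,0,0],"yaw":0}]' >/dev/null && $A 6.5
```

```text
t 15.23 bank xyz mm [-66.9 -70.2 144.2] F bank [ 0.53  0.52 -0.27] push dir deg 13.36 tilt [ 0.  0. -1.] w 0.0001
t 15.4 bank xyz mm [-64.  -69.8 144.1] F bank [-2.35  0.37 -0.18] push dir deg 13.36 tilt [-0.002  0.    -1.   ] w 0.0001
t 15.57 bank xyz mm [-61.9 -69.9 144.1] F bank [-4.49  0.86  3.32] push dir deg 13.32 tilt [-0.003 -0.    -1.   ] w 0.0003
t 15.73 bank xyz mm [-58.8 -70.1 144.2] F bank [-5.42  0.62  2.85] push dir deg 13.31 tilt [-0.003 -0.    -1.   ] w -0.0002
t 15.9 bank xyz mm [-55.6 -70.2 144.3] F bank [-5.3   0.43  3.29] push dir deg 13.3 tilt [-0.002 -0.    -1.   ] w 0.0001
t 16.07 bank xyz mm [-52.1 -70.3 144.3] F bank [-4.55  0.95  3.25] push dir deg 13.31 tilt [-0.001  0.    -1.   ] w 0.0002
t 16.23 bank xyz mm [-48.7 -70.5 144.3] F bank [-3.85  0.91  3.06] push dir deg 13.31 tilt [-0.001  0.    -1.   ] w 0.0002
t 16.4 bank xyz mm [-45.5 -70.6 144.3] F bank [-4.93  1.21  3.18] push dir deg 13.31 tilt [-0.  0. -1.] w 0.0001
t 16.57 bank xyz mm [-42.3 -70.7 144.3] F bank [-3.73  0.45  2.29] push dir deg 13.31 tilt [ 0.  0. -1.] w -0.0002
t 16.73 bank xyz mm [-39.1 -70.7 144.3] F bank [-3.65  0.64  2.89] push dir deg 13.31 tilt [ 0.  0. -1.] w -0.0002
t 16.9 bank xyz mm [-35.9 -70.8 144.3] F bank [-3.5   0.51  1.23] push dir deg 13.31 tilt [ 0.001 -0.    -1.   ] w 0.0001
t 17.07 bank xyz mm [-32.7 -70.9 144.4] F bank [-2.89 -0.44  1.41] push dir deg 13.31 tilt [ 0.001 -0.    -1.   ] w -0.0002
```

```bash
A='python3 b.py'
python3 -m pendant '[{"hand":0,"translation":[-0.006,0,0],"yaw":0},{"hand":0,"translation":[-0.006,0,0],"yaw":0}]' >/dev/null; $A 6 &&
python3 -m pendant '[{"hand":0,"translation":[-0.006,0,0],"yaw":0},{"hand":0,"translation":[-0.006,0,0],"yaw":0}]' >/dev/null && $A 6 &&
python3 -m pendant '[{"hand":0,"translation":[-0.004,0,0],"yaw":0},{"hand":0,"translation":[-0.004,0,0],"yaw":0}]' >/dev/null && $A 6 &&
python3 -m pendant '[{"hand":0,"translation":[-0.004,0,0],"yaw":0},{"hand":0,"translation":[-0.004,0,0],"yaw":0}]' >/dev/null && $A 6.5 &&
python3 -m pendant '[{"hand":0,"translation":[-0.004,0,0],"yaw":0},{"hand":0,"translation":[-0.004,0,0],"yaw":0}]' >/dev/null && $A 7 &&
python3 -m pendant '[{"hand":0,"translation":[-0.006,0,0],"yaw":0},{"hand":0,"translation":[-0.006,0,0],"yaw":0}]' >/dev/null && $A 8 &&
python3 -m pendant '[{"hand":0,"translation":[-0.006,0,0],"yaw":0},{"hand":0,"translation":[-0.006,0,0],"yaw":0}]' >/dev/null && $A 8 &&
python3 -m pendant '[{"hand":0,"translation":[-0.006,0,0],"yaw":0},{"hand":0,"translation":[-0.006,0,0],"yaw":0}]' >/dev/null && $A 8 &&
python3 -m pendant '[{"hand":0,"translation":[-0.006,0,0],"yaw":0},{"hand":0,"translation":[-0.006,0,0],"yaw":0}]' >/dev/null && $A 8 &&
python3 -m pendant '[{"hand":0,"translation":[-0.006,0,0],"yaw":0},{"hand":0,"translation":[-0.006,0,0],"yaw":0}]' >/dev/null && $A 8
```

```text
t 17.23 bank xyz mm [-29.7 -70.9 144.4] F bank [-3.27  0.54  1.17] push dir deg 13.31 tilt [ 0.001 -0.    -1.   ] w 0.0003
t 17.4 bank xyz mm [-26.7 -70.9 144.4] F bank [-2.82 -1.22  1.76] push dir deg 13.31 tilt [ 0.001 -0.    -1.   ] w 0.0001
t 17.57 bank xyz mm [-25.1 -70.8 144.3] F bank [-3.5  -0.82  1.09] push dir deg 13.31 tilt [ 0. -0. -1.] w 0.0002
t 17.73 bank xyz mm [-23.2 -70.7 144.3] F bank [-3.92 -1.49  2.64] push dir deg 13.31 tilt [ 0.  0. -1.] w 0.0002
t 17.9 bank xyz mm [-21.6 -70.7 144.3] F bank [-4.9  -0.42  3.37] push dir deg 13.3 tilt [-0.001 -0.    -1.   ] w -0.0001
t 18.07 bank xyz mm [-19.7 -70.6 144.2] F bank [-7.78 -1.1   5.44] push dir deg 13.29 tilt [-0.003 -0.001 -1.   ] w 0.0002
t 18.23 bank xyz mm [-17.2 -70.6 144.1] F bank [-7.38 -0.98  5.14] push dir deg 13.28 tilt [-0.004 -0.001 -1.   ] w -0.0002
t 18.4 bank xyz mm [-14.3 -70.6 144.1] F bank [-7.89 -1.89  5.67] push dir deg 13.28 tilt [-0.004 -0.001 -1.   ] w 0.0003
t 18.57 bank xyz mm [-11.3 -70.6 144.1] F bank [-9.69 -0.51  6.47] push dir deg 13.28 tilt [-0.004 -0.001 -1.   ] w -0.0
STOP
```

```bash
A='python3 b.py'
python3 -m pendant '[{"hand":0,"translation":[-0.004,0,0],"yaw":0},{"hand":0,"translation":[-0.004,0,0],"yaw":0}]' >/dev/null; $A 10.5 &&
python3 -m pendant '[{"hand":0,"translation":[-0.006,0,0],"yaw":0},{"hand":0,"translation":[-0.006,0,0],"yaw":0}]' >/dev/null && $A 10.5 &&
python3 -m pendant '[{"hand":0,"translation":[-0.006,0,0],"yaw":0},{"hand":0,"translation":[-0.006,0,0],"yaw":0}]' >/dev/null && $A 10.5 &&
python3 -m pendant '[{"hand":0,"translation":[-0.006,0,0],"yaw":0},{"hand":0,"translation":[-0.006,0,0],"yaw":0}]' >/dev/null && $A 10.5 &&
python3 -m pendant '[{"hand":0,"translation":[-0.006,0,0],"yaw":0},{"hand":0,"translation":[-0.006,0,0],"yaw":0}]' >/dev/null && $A 10.5 &&
python3 -m pendant '[{"hand":0,"translation":[-0.006,0,0],"yaw":0},{"hand":0,"translation":[-0.006,0,0],"yaw":0}]' >/dev/null && $A 10.5 &&
python3 -m pendant '[{"hand":0,"translation":[-0.004,0,0],"yaw":0},{"hand":0,"translation":[-0.004,0,0],"yaw":0}]' >/dev/null && $A 11 &&
python3 -m pendant '[{"hand":0,"translation":[-0.004,0,0],"yaw":0},{"hand":0,"translation":[-0.004,0,0],"yaw":0}]' >/dev/null && $A 11 &&
python3 -m pendant '[{"hand":0,"translation":[-0.004,0,0],"yaw":0},{"hand":0,"translation":[-0.004,0,0],"yaw":0}]' >/dev/null && $A 11
```

```text
t 18.73 bank xyz mm [ -9.4 -70.6 144. ] F bank [-9.05 -1.36  5.19] push dir deg 13.28 tilt [-0.004 -0.001 -1.   ] w -0.0001
t 18.9 bank xyz mm [ -6.3 -70.5 143.9] F bank [-8.51 -0.74  4.16] push dir deg 13.28 tilt [-0.004 -0.001 -1.   ] w -0.0002
t 19.07 bank xyz mm [ -3.4 -70.5 143.7] F bank [-8.3  -1.69  4.02] push dir deg 13.28 tilt [-0.004 -0.001 -1.   ] w -0.0001
t 19.23 bank xyz mm [ -0.7 -70.5 143.4] F bank [-7.81 -1.3   2.16] push dir deg 13.27 tilt [-0.005 -0.001 -1.   ] w 0.0004
t 19.4 bank xyz mm [  2.  -70.4 143.1] F bank [-7.42 -1.83  0.72] push dir deg 13.27 tilt [-0.006 -0.001 -1.   ] w 0.0002
t 19.57 bank xyz mm [  4.6 -70.4 142.7] F bank [-7.83 -2.04 -0.66] push dir deg 13.27 tilt [-0.007 -0.001 -1.   ] w -0.0
t 19.73 bank xyz mm [  6.1 -70.3 142.4] F bank [-8.15 -1.56 -1.89] push dir deg 13.26 tilt [-0.008 -0.001 -1.   ] w 0.0001
t 19.9 bank xyz mm [  7.6 -70.3 142.1] F bank [-9.   -3.29 -2.6 ] push dir deg 13.26 tilt [-0.009 -0.001 -1.   ] w -0.0003
t 20.07 bank xyz mm [  9.1 -70.2 141.8] F bank [-10.29  -2.29  -3.29] push dir deg 13.25 tilt [-0.01  -0.001 -1.   ] w -0.0003
```

```bash
A='python3 b.py'
python3 -m pendant '[{"hand":0,"translation":[-0.004,0,0],"yaw":0},{"hand":0,"translation":[-0.004,0,0],"yaw":0}]' >/dev/null; $A 12 &&
python3 -m pendant '[{"hand":0,"translation":[-0.004,0,0],"yaw":0},{"hand":0,"translation":[-0.004,0,0],"yaw":0}]' >/dev/null && $A 12 &&
python3 -m pendant '[{"hand":0,"translation":[-0.004,0,0],"yaw":0},{"hand":0,"translation":[-0.004,0,0],"yaw":0}]' >/dev/null && $A 12 &&
python3 -m pendant '[{"hand":0,"translation":[-0.003,0,0],"yaw":0},{"hand":0,"translation":[-0.003,0,0],"yaw":0}]' >/dev/null && $A 12 &&
python3 -m pendant '[{"hand":0,"translation":[-0.003,0,0],"yaw":0},{"hand":0,"translation":[-0.003,0,0],"yaw":0}]' >/dev/null && $A 12
```

```text
t 20.23 bank xyz mm [ 10.7 -70.1 141.6] F bank [-10.05  -2.84  -3.63] push dir deg 13.25 tilt [-0.011 -0.001 -1.   ] w -0.0001
t 20.4 bank xyz mm [ 12.3 -69.9 141.5] F bank [-10.31  -2.66  -3.61] push dir deg 13.25 tilt [-0.012 -0.001 -1.   ] w 0.0002
t 20.57 bank xyz mm [ 14.1 -69.7 141.4] F bank [-11.35  -0.81  -2.36] push dir deg 13.25 tilt [-0.012 -0.001 -1.   ] w 0.0
t 20.73 bank xyz mm [ 15.3 -69.6 141.3] F bank [-11.32  -0.33  -3.15] push dir deg 13.25 tilt [-0.013 -0.    -1.   ] w -0.0
t 20.9 bank xyz mm [ 15.9 -69.5 141.1] F bank [-12.49  -2.2   -1.36] push dir deg 13.24 tilt [-0.015 -0.001 -1.   ] w -0.0
STOP
```

```bash
A='python3 b.py'
python3 -m pendant '[{"hand":0,"translation":[-0.003,0,0],"yaw":0},{"hand":0,"translation":[-0.003,0,0],"yaw":0},{"hand":0,"translation":[-0.003,0,0],"yaw":0}]' >/dev/null; $A 14 &&
python3 -m pendant '[{"hand":0,"translation":[-0.003,0,0],"yaw":0},{"hand":0,"translation":[-0.003,0,0],"yaw":0},{"hand":0,"translation":[-0.003,0,0],"yaw":0}]' >/dev/null && $A 14
```

```text
t 21.15 bank xyz mm [ 16.4 -69.5 140.9] F bank [-13.63  -1.61  -1.64] push dir deg 13.23 tilt [-0.017 -0.001 -1.   ] w 0.0
t 21.4 bank xyz mm [ 16.9 -69.5 140.8] F bank [-16.32  -1.92  -0.85] push dir deg 13.21 tilt [-0.018 -0.002 -1.   ] w -0.0003
STOP
```

```bash
A='python3 b.py'
python3 -m pendant '[{"hand":0,"translation":[0.06,0,0],"yaw":0},{"hand":0,"translation":[0.14,0,0],"yaw":0},{"hand":0,"translation":[0.22,0,0],"yaw":0},{"hand":0,"translation":[0.22,0,0],"yaw":0},{"hand":0,"translation":[0.22,0.07,0],"yaw":0},{"hand":0,"translation":[0.22,0.14,0],"yaw":0},{"hand":0,"translation":[0.22,0.21,0],"yaw":0},{"hand":0,"translation":[0.22,0.28,0],"yaw":0},{"hand":0,"translation":[0.22,0.28,0],"yaw":0},{"hand":0,"translation":[0.15,0.28,0],"yaw":0},{"hand":0,"translation":[0.14,0.28,0],"yaw":0},{"hand":0,"translation":[0.14,0.28,0],"yaw":0}]' >/dev/null; $A 2 &&
python3 -m pendant '[{"hand":0,"translation":[-0.012,0,0],"yaw":0},{"hand":0,"translation":[-0.012,0,0],"yaw":0}]' >/dev/null && $A 5 &&
python3 -m pendant '[{"hand":0,"translation":[-0.006,0,0],"yaw":0},{"hand":0,"translation":[-0.006,0,0],"yaw":0}]' >/dev/null && $A 5 &&
python3 -m pendant '[{"hand":0,"translation":[-0.006,0,0],"yaw":0},{"hand":0,"translation":[-0.006,0,0],"yaw":0}]' >/dev/null && $A 6 &&
python3 -m pendant '[{"hand":0,"translation":[-0.006,0,0],"yaw":0},{"hand":0,"translation":[-0.006,0,0],"yaw":0}]' >/dev/null && $A 6 &&
python3 -m pendant '[{"hand":0,"translation":[-0.006,0,0],"yaw":0},{"hand":0,"translation":[-0.006,0,0],"yaw":0}]' >/dev/null && $A 6 &&
python3 -m pendant '[{"hand":0,"translation":[-0.006,0,0],"yaw":0},{"hand":0,"translation":[-0.006,0,0],"yaw":0}]' >/dev/null && $A 6.5 &&
python3 -m pendant '[{"hand":0,"translation":[-0.006,0,0],"yaw":0},{"hand":0,"translation":[-0.006,0,0],"yaw":0}]' >/dev/null && $A 8
```

```text
t 22.4 bank xyz mm [-39.9  69.1 144.9] F bank [-0.49 -0.06  0.48] push dir deg 13.39 tilt [ 0.005  0.001 -1.   ] w -0.0001
t 22.57 bank xyz mm [-37.3  69.  144.3] F bank [-0.07  0.59 -0.06] push dir deg 13.27 tilt [ 0.001  0.    -1.   ] w 0.0004
t 22.73 bank xyz mm [-35.1  69.  144.3] F bank [-0.04 -0.45  0.26] push dir deg 13.26 tilt [ 0.  0. -1.] w -0.0002
t 22.9 bank xyz mm [-31.9  69.1 144.4] F bank [-0.4   0.82 -0.12] push dir deg 13.28 tilt [ 0.001  0.    -1.   ] w 0.0001
t 23.07 bank xyz mm [-28.6  69.2 144.4] F bank [ 1.01 -0.13 -0.35] push dir deg 13.3 tilt [ 0.001  0.    -1.   ] w 0.0001
t 23.23 bank xyz mm [-26.8  69.3 144.2] F bank [-2.28 -0.25  2.3 ] push dir deg 13.3 tilt [-0.002 -0.001 -1.   ] w 0.0001
t 23.4 bank xyz mm [-23.7  69.3 144.1] F bank [-3.03  0.23  1.94] push dir deg 13.3 tilt [-0.001 -0.    -1.   ] w -0.0
t 23.57 bank xyz mm [-20.9  69.3 144.1] F bank [-6.53 -0.89  3.52] push dir deg 13.3 tilt [-0.002 -0.    -1.   ] w -0.0
```

Left is now free.

```bash
A='python3 b.py'
python3 -m pendant '[{"hand":0,"translation":[-0.004,0,0],"yaw":0},{"hand":0,"translation":[-0.004,0,0],"yaw":0}]' >/dev/null; $A 9 &&
python3 -m pendant '[{"hand":0,"translation":[-0.006,0,0],"yaw":0},{"hand":0,"translation":[-0.006,0,0],"yaw":0}]' >/dev/null && $A 10 &&
python3 -m pendant '[{"hand":0,"translation":[-0.006,0,0],"yaw":0},{"hand":0,"translation":[-0.006,0,0],"yaw":0}]' >/dev/null && $A 10 &&
python3 -m pendant '[{"hand":0,"translation":[-0.006,0,0],"yaw":0},{"hand":0,"translation":[-0.006,0,0],"yaw":0}]' >/dev/null && $A 10 &&
python3 -m pendant '[{"hand":0,"translation":[-0.006,0,0],"yaw":0},{"hand":0,"translation":[-0.006,0,0],"yaw":0}]' >/dev/null && $A 10 &&
python3 -m pendant '[{"hand":0,"translation":[-0.006,0,0],"yaw":0},{"hand":0,"translation":[-0.006,0,0],"yaw":0}]' >/dev/null && $A 10 &&
python3 -m pendant '[{"hand":0,"translation":[-0.006,0,0],"yaw":0},{"hand":0,"translation":[-0.006,0,0],"yaw":0}]' >/dev/null && $A 10 &&
python3 -m pendant '[{"hand":0,"translation":[-0.006,0,0],"yaw":0},{"hand":0,"translation":[-0.006,0,0],"yaw":0}]' >/dev/null && $A 10 &&
python3 -m pendant '[{"hand":0,"translation":[-0.006,0,0],"yaw":0},{"hand":0,"translation":[-0.006,0,0],"yaw":0}]' >/dev/null && $A 10 &&
python3 -m pendant '[{"hand":0,"translation":[-0.004,0,0],"yaw":0},{"hand":0,"translation":[-0.004,0,0],"yaw":0}]' >/dev/null && $A 10 &&
python3 -m pendant '[{"hand":0,"translation":[-0.004,0,0],"yaw":0},{"hand":0,"translation":[-0.004,0,0],"yaw":0}]' >/dev/null && $A 10
```

```text
t 23.73 bank xyz mm [-19.6  69.3 144. ] F bank [-7.39 -0.01  4.08] push dir deg 13.29 tilt [-0.003 -0.001 -1.   ] w 0.0002
t 23.9 bank xyz mm [-16.6  69.3 144. ] F bank [-6.91 -0.52  4.1 ] push dir deg 13.29 tilt [-0.003 -0.001 -1.   ] w 0.0002
t 24.07 bank xyz mm [-13.6  69.4 144. ] F bank [-7.06 -1.31  4.43] push dir deg 13.3 tilt [-0.003 -0.001 -1.   ] w -0.0002
t 24.23 bank xyz mm [-10.6  69.4 143.9] F bank [-5.87 -1.45  4.05] push dir deg 13.3 tilt [-0.003 -0.001 -1.   ] w 0.0001
t 24.4 bank xyz mm [ -7.7  69.4 143.9] F bank [-7.28 -0.58  3.34] push dir deg 13.3 tilt [-0.003 -0.001 -1.   ] w 0.0003
t 24.57 bank xyz mm [ -4.9  69.4 143.7] F bank [-7.04 -0.5   2.7 ] push dir deg 13.29 tilt [-0.004 -0.001 -1.   ] w -0.0003
t 24.73 bank xyz mm [ -2.2  69.4 143.4] F bank [-7.19 -0.57  1.35] push dir deg 13.29 tilt [-0.005 -0.001 -1.   ] w 0.0
t 24.9 bank xyz mm [  0.4  69.4 143.2] F bank [-7.1  -0.78  1.29] push dir deg 13.29 tilt [-0.005 -0.001 -1.   ] w -0.0001
t 25.07 bank xyz mm [  2.9  69.4 142.8] F bank [-6.22 -2.28 -0.29] push dir deg 13.29 tilt [-0.006 -0.001 -1.   ] w -0.0001
t 25.23 bank xyz mm [  4.4  69.5 142.6] F bank [-7.67 -1.51 -1.19] push dir deg 13.29 tilt [-0.007 -0.001 -1.   ] w 0.0001
t 25.4 bank xyz mm [  6.   69.5 142.3] F bank [-7.47 -1.38 -2.52] push dir deg 13.28 tilt [-0.008 -0.002 -1.   ] w 0.0001
```

```bash
A='python3 b.py'
python3 -m pendant '[{"hand":0,"translation":[-0.004,0,0],"yaw":0},{"hand":0,"translation":[-0.004,0,0],"yaw":0}]' >/dev/null; $A 11.5 &&
python3 -m pendant '[{"hand":0,"translation":[-0.004,0,0],"yaw":0},{"hand":0,"translation":[-0.004,0,0],"yaw":0}]' >/dev/null && $A 11.5 &&
python3 -m pendant '[{"hand":0,"translation":[-0.004,0,0],"yaw":0},{"hand":0,"translation":[-0.004,0,0],"yaw":0}]' >/dev/null && $A 11.5 &&
python3 -m pendant '[{"hand":0,"translation":[-0.004,0,0],"yaw":0},{"hand":0,"translation":[-0.004,0,0],"yaw":0}]' >/dev/null && $A 11.5 &&
python3 -m pendant '[{"hand":0,"translation":[-0.003,0,0],"yaw":0},{"hand":0,"translation":[-0.003,0,0],"yaw":0}]' >/dev/null && $A 11.5 &&
python3 -m pendant '[{"hand":0,"translation":[-0.003,0,0],"yaw":0},{"hand":0,"translation":[-0.003,0,0],"yaw":0}]' >/dev/null && $A 11.5 &&
python3 -m pendant '[{"hand":0,"translation":[-0.003,0,0],"yaw":0},{"hand":0,"translation":[-0.003,0,0],"yaw":0}]' >/dev/null && $A 11.5 &&
python3 -m pendant '[{"hand":0,"translation":[-0.003,0,0],"yaw":0},{"hand":0,"translation":[-0.003,0,0],"yaw":0}]' >/dev/null && $A 11.5
```

```text
t 25.57 bank xyz mm [  7.4  69.5 142. ] F bank [-9.21 -1.16 -2.94] push dir deg 13.28 tilt [-0.009 -0.002 -1.   ] w -0.0
t 25.73 bank xyz mm [  8.9  69.5 141.8] F bank [-9.16 -1.79 -3.1 ] push dir deg 13.28 tilt [-0.011 -0.002 -1.   ] w -0.0002
t 25.9 bank xyz mm [ 10.5  69.6 141.5] F bank [-9.07 -0.79 -3.77] push dir deg 13.28 tilt [-0.012 -0.002 -1.   ] w 0.0
t 26.07 bank xyz mm [ 12.3  69.7 141.5] F bank [-9.56 -0.94 -3.98] push dir deg 13.28 tilt [-0.012 -0.002 -1.   ] w -0.0
t 26.23 bank xyz mm [ 13.5  69.8 141.4] F bank [-10.55  -1.03  -3.56] push dir deg 13.28 tilt [-0.013 -0.002 -1.   ] w -0.0
t 26.4 bank xyz mm [ 14.9  70.  141.4] F bank [-9.93 -0.72 -3.22] push dir deg 13.28 tilt [-0.013 -0.002 -1.   ] w -0.0002
t 26.57 bank xyz mm [ 15.7  70.  141.3] F bank [-11.89  -0.32  -1.63] push dir deg 13.28 tilt [-0.014 -0.002 -1.   ] w -0.0001
STOP
```

```bash
A='python3 b.py'
python3 -m pendant '[{"hand":0,"translation":[-0.003,0,0],"yaw":0},{"hand":0,"translation":[-0.003,0,0],"yaw":0},{"hand":0,"translation":[-0.003,0,0],"yaw":0}]' >/dev/null; $A 13.5 &&
python3 -m pendant '[{"hand":0,"translation":[-0.003,0,0],"yaw":0},{"hand":0,"translation":[-0.003,0,0],"yaw":0},{"hand":0,"translation":[-0.003,0,0],"yaw":0}]' >/dev/null && $A 14
echo; python3 -m pendant '[{"hand":0,"translation":[0.06,0,0],"yaw":0},{"hand":0,"translation":[0.12,0,0],"yaw":0},{"hand":0,"translation":[0.16,0,0],"yaw":0},{"hand":0,"translation":[0.16,-0.07,0],"yaw":0},{"hand":0,"translation":[0.16,-0.14,0],"yaw":0},{"hand":0,"translation":[0.16,-0.14,0],"yaw":0},{"hand":0,"translation":[0.1,-0.14,0],"yaw":0},{"hand":0,"translation":[0.05,-0.14,0],"yaw":0},{"hand":0,"translation":[0.05,-0.14,0],"yaw":0},{"hand":0,"translation":[0.05,-0.14,0],"yaw":0}]' >/dev/null; $A 2 
```

```text
t 26.82 bank xyz mm [ 16.2  70.  141.1] F bank [-13.42  -0.74  -1.41] push dir deg 13.28 tilt [-0.016 -0.002 -1.   ] w -0.0001
t 27.07 bank xyz mm [ 16.8  70.  140.9] F bank [-14.83  -0.22  -1.19] push dir deg 13.27 tilt [-0.018 -0.003 -1.   ] w 0.0001
STOP

t 27.9 bank xyz mm [  2.6  -0.9 144.4] F bank [-0.78  0.66 -0.35] push dir deg 13.34 tilt [ 0.003  0.    -1.   ] w 0.0002
```

```bash
A='python3 b.py'
python3 -m pendant '[{"hand":0,"translation":[-0.008,0,0],"yaw":0},{"hand":0,"translation":[-0.008,0,0],"yaw":0}]' >/dev/null; $A 9 &&
python3 -m pendant '[{"hand":0,"translation":[-0.006,0,0],"yaw":0},{"hand":0,"translation":[-0.006,0,0],"yaw":0}]' >/dev/null && $A 9 &&
python3 -m pendant '[{"hand":0,"translation":[-0.006,0,0],"yaw":0},{"hand":0,"translation":[-0.006,0,0],"yaw":0}]' >/dev/null && $A 9 &&
python3 -m pendant '[{"hand":0,"translation":[-0.005,0,0],"yaw":0},{"hand":0,"translation":[-0.005,0,0],"yaw":0}]' >/dev/null && $A 9 &&
python3 -m pendant '[{"hand":0,"translation":[-0.005,0,0],"yaw":0},{"hand":0,"translation":[-0.005,0,0],"yaw":0}]' >/dev/null && $A 9 &&
python3 -m pendant '[{"hand":0,"translation":[-0.005,0,0],"yaw":0},{"hand":0,"translation":[-0.005,0,0],"yaw":0}]' >/dev/null && $A 11
```

```text
t 28.07 bank xyz mm [  4.4  -0.5 144.2] F bank [-0.67 -0.7   0.26] push dir deg 13.32 tilt [ 0.  0. -1.] w -0.0002
t 28.23 bank xyz mm [  7.3  -0.7 144.4] F bank [-0.78  0.14 -0.62] push dir deg 13.3 tilt [ 0.001  0.    -1.   ] w 0.0004
t 28.4 bank xyz mm [ 10.6  -0.8 144.5] F bank [ 0.8  -0.47  1.1 ] push dir deg 13.3 tilt [ 0.001  0.    -1.   ] w -0.0
t 28.57 bank xyz mm [ 12.6  -0.7 144.2] F bank [-0.43 -0.02  0.07] push dir deg 13.3 tilt [-0.001 -0.    -1.   ] w 0.0003
t 28.73 bank xyz mm [ 13.9  -0.7 143.8] F bank [-4.46 -0.47  2.26] push dir deg 13.29 tilt [-0.003 -0.001 -1.   ] w -0.0
t 28.9 bank xyz mm [ 15.1  -0.6 143.5] F bank [-7.38 -1.14  2.57] push dir deg 13.28 tilt [-0.006 -0.001 -1.   ] w 0.0001
```

```bash
A='python3 b.py'
python3 -m pendant '[{"hand":0,"translation":[-0.005,0,0],"yaw":0},{"hand":0,"translation":[-0.005,0,0],"yaw":0},{"hand":0,"translation":[-0.005,0,0],"yaw":0}]' >/dev/null; $A 11 &&
python3 -m pendant '[{"hand":0,"translation":[-0.004,0,0],"yaw":0},{"hand":0,"translation":[-0.004,0,0],"yaw":0},{"hand":0,"translation":[-0.004,0,0],"yaw":0}]' >/dev/null && $A 12 &&
python3 -m pendant '[{"hand":0,"translation":[-0.003,0,0],"yaw":0},{"hand":0,"translation":[-0.003,0,0],"yaw":0},{"hand":0,"translation":[-0.003,0,0],"yaw":0}]' >/dev/null && $A 12
echo; python3 -m pendant '[{"hand":0,"translation":[0.06,0,0],"yaw":0},{"hand":0,"translation":[0.14,0,0],"yaw":0},{"hand":0,"translation":[0.22,0,0],"yaw":0},{"hand":0,"translation":[0.24,0,0],"yaw":0},{"hand":0,"translation":[0.24,0,-0.1],"yaw":0},{"hand":0,"translation":[0.3,0,-0.2],"yaw":0},{"hand":0,"translation":[0.3,0,-0.2],"yaw":0},{"hand":0,"translation":[0.3,0,-0.2],"yaw":0},{"hand":0,"translation":[0.3,0,-0.2],"yaw":0}]' >/dev/null; $A
python3 - <<'E'
from h import *
c=arm.get_calibration("side"); im=arm.read_camera("side")[:,:,::-1]; cv2.imwrite("pics/side2f.png",im)
cv2.imwrite("pics/side2.png",cv2.resize(im[130:400,180:480],None,fx=2,fy=2,interpolation=cv2.INTER_CUBIC))
E
```

```text
t 29.15 bank xyz mm [ 16.   -0.5 143.2] F bank [-9.49 -0.91  3.03] push dir deg 13.26 tilt [-0.008 -0.002 -1.   ] w 0.0001
t 29.4 bank xyz mm [ 16.8  -0.5 143. ] F bank [-10.7   -1.28   2.81] push dir deg 13.25 tilt [-0.011 -0.002 -1.   ] w 0.0003
t 29.65 bank xyz mm [ 17.3  -0.5 142.7] F bank [-13.54  -2.04   3.66] push dir deg 13.24 tilt [-0.012 -0.003 -1.   ] w -0.0002
STOP

t 30.4 bank xyz mm [-124.6   -1.3  246. ] F bank [ 0.02 -0.42 -0.53] push dir deg 13.27 tilt [ 0.006 -0.001 -1.   ] w -0.0001
```

View pics/side2.png

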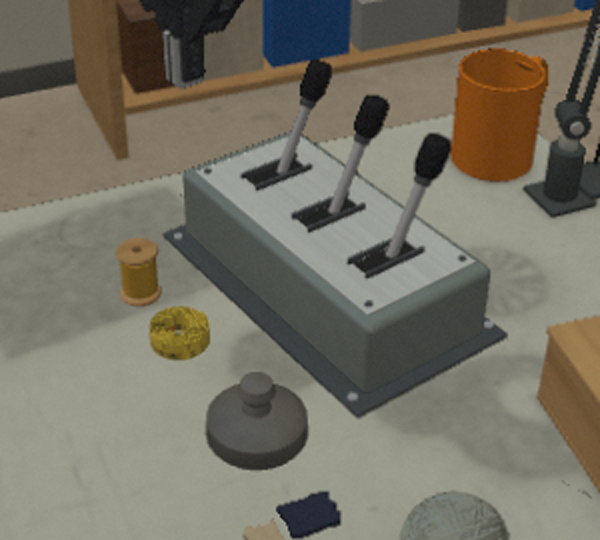

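All three levers lean away and look parallel, with knobs near (315,83), (371,118) and (432,158) in the crop. The bystanders are undisturbed. I'll do one numeric check of the knobs along the bank's x axis.

```bash
python3 - <<'E'
from h import *
c=arm.get_calibration("side"); im=cv2.imread("pics/side2f.png")
a=np.radians(13.4); u=np.array([np.cos(a),np.sin(a),0]); v=np.array([-u[1],u[0],0])
for p,s in knobs(im,[(337,171),(365,189),(396,209)]):
    d=plane(c,p,.147)-[.501,-.055,0]; print(p.round(1),s,(d@u*1e3).round(1),(d@v*1e3).round(1))
E
```

```text
[337.1 170.3] [330, 161, 15, 20, 227] 36.3 67.8
[364.8 188. ] [358, 178, 15, 21, 246] 36.6 -1.7
[395.7 208. ] [388, 198, 17, 21, 273] 36.6 -71.9
```

All three are equally at home (36.5 mm measured, 38.7 mm nominal; the difference is within the bank-position error).

```bash
python3 -c "
from plant import arm
print(arm.sign_off())"
```

```text
the job is handed in; nothing more can be done
None
```

All three levers are thrown fully home against their end stops (middle, then right, then left) and released, with the bystanders left in place and the job handed in at about 30 s; the highest force I read was about 16 N, against the 23 N that overstrains a lever.

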